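# Turn round the tool steriliser at the nail desk

## Robot

A 6-joint arm with a two-finger parallel gripper is mounted at the origin on the work surface. World frame = base frame: x ahead of the robot, y to its left, z up, the work surface at z = 0. Lengths are in mm, angles in rad, forces in N, time in s.
With the tool pointing down it reaches from about 200 to 875 mm from the base axis. Payload 3.4 kg.
Tool frame: the origin (TCP) lies midway between the tips of the shut fingers; the grasp point (between the pads) lies 19 mm behind it (ctrl.grip_point_offset is the distance from the TCP to the grasp point, in mm); z points along the fingers, x is the direction in which the jaws open and shut, and the axes are right-handed (so a half turn about z gives the same grasp; the last joint's range is limited). The gripper opens to 94 mm and grips with 3 to 60 N. Pads are 16 mm wide; open, the fingers measure 119 mm over their backs; the gripper's body (75 mm by 177 mm) begins 78 mm behind the grasp point.
Start: joints at [-1.233, 0.276, 1.505, -0, 1.361, -0.121], TCP at [254.657, -515.573, 205.493] pointing down, gripper open.
Joint ranges: [-2.89, 2.89], [-0.75, 2.08], [0.22, 2.7], [-1.18, 4.32], [0.11, 2.71], [-2.7, 2.7]. Speed limits (rad/s): [2.57, 2.57, 3.14, 3.14, 3.14, 3.14].

## Interface

Orientations are given as [roll, pitch, yaw] about the fixed x, y, z axes, in that order (R = Rz(yaw) Ry(pitch) Rx(roll)).
In Python, from plant import ctrl gives the robot as it stands. Calls block until the motion is done:
- ctrl.move_pose(position, orientation): joint-space move of the TCP to a pose.
- ctrl.move_linear(position, velocity=150, attitude=None): straight line of the TCP; attitude=None keeps the orientation; velocity is the mean speed in mm/s.
- ctrl.move_j(angles): joint-space move.
- ctrl.gripper_to(opening, newtons=None): finger opening in mm; newtons is the grip in N (None keeps the last); returns when the fingers have stopped.
- ctrl.hold(seconds).
- ctrl.ik(position, orientation): joint angles nearest the present ones, or None.
- ctrl.camera(name): name is "scene" or "side" or "wrist"; returns (picture, depth): 480x640x3 uint8, red, green, blue; 480x640 float32, mm along the optical axis (not along the pixel's ray), 0 where there is no reading.
- ctrl.camera_model(name): a dict with "fx", "fy", "cx", "cy" (pixels), "extrinsics" (4x4, takes a point from world to camera coordinates). Camera axes: x right, y down, z forward; pixel columns grow to the right and rows downward; lengths in mm; the calibration is good to about 2 mm. A picture is of the moment at which its call begins: read the wrist's pose just before it. camera_model takes no time and is no camera call; for the wrist camera it gives the pose at the moment of the call.
A pose or a line that the arm cannot do raises ctrl.PlanningError and nothing moves.
- ctrl.sign_off(): hands the job in, once; it reports no verdict.
Readings, each from a call of its own:
- ctrl.read_time(): time.
- ctrl.read_joint_positions(): joint angles.
- ctrl.read_dq(): joint speeds.
- ctrl.read_tau(): joint torques, N m.
- ctrl.read_tool_pos(): TCP position.
- ctrl.read_ee_rot(): TCP orientation.
- ctrl.read_contact_force(): force on the tool from outside, world axes, zero at the start.
- ctrl.read_moment(): the same for the moment, N m.
- ctrl.read_width(): finger opening in mm.
Only numpy, scipy, OpenCV 4.12 (cv2) and the standard library are available. Lean on these libraries where they do the work, as an engineer would, in place of code of your own. Each camera call takes 0.05 s, during which the arm holds its last target.

## Task

The steriliser has finished: pull its tray all the way out and move the clean clippers lying in it into the black tin, flat in its compartments. Only when the tray is empty, take all the used clippers out of the pink box and lay them flat on the tray, none on top of another, then push the tray fully home and press the start button. Used clippers must never touch the black tin nor clean ones the pink box, and the bottles and the cup stay where they are.

Things in the scene. Friction and masses are not known exactly. Their poses are not given: they have to be found in the camera images.
- steriliser: white desktop UV tool steriliser, fixed, 210 deep (x) x 270 wide (y) x 92 high; origin under the middle of its body; its mouth is in the face at own x = -105 mm; the roof over the mouth begins 64 mm above the desk
- tray (a joint): how far the steriliser's tray is drawn out, m: 0 fully home, 0.15 at its outer stop; it slides straight out along the steriliser's own -x against about 2 N of friction and stays where it is left
- tray_handle (a point): middle of the round steel bar handle of the tray, 11 mm thick, 100 mm long (along the steriliser's y), 45 mm above the desk, on two posts; its axis stands 35 mm in front of the tray's 50 mm tall white front panel, so that a finger fits behind it from above; moves with the tray
- tray_in (a point): middle of the tray's steel floor, on its surface, 16 mm above the desk; axes as the steriliser's; inside the tray is 152 long (x) x 210 wide (y), with an 8 mm high rim at the sides and rear and the front panel (top 62 mm above the desk) at own x = -76 mm; moves with the tray; when the tray is fully out its whole inside but the last few mm lies clear of the roof
- start_top (a point): top middle of the round grey start button, 26 mm across, on the steriliser's roof near the front right corner (seen from the robot); 102 mm above the desk when not pressed; pressed straight down, springs back
- start (a joint): start button travel, m: 0 free, 0.006 fully down (5 N)
- used_box: pink plastic box for used clippers, fixed, 205 long (x) x 165 wide (y), six compartments (two along x, three along y) 96 x 50 mm; origin under its middle; compartment floors 13 mm above the desk, walls and dividers 4 mm thick with their tops 22 mm above the desk, so clippers stand proud of them
- tin: black metal tin for clean clippers, fixed, 160 long (x) x 180 wide (y), three compartments side by side along y, each 152 long (x) x 55 wide, centred at own y = -59, 0 and 59 mm; origin under its middle; compartment floors 12 mm above the desk, walls and dividers 4 mm thick with their tops 21 mm above the desk
- clean1: large steel nail clippers with a dark catcher casing, closed, a plain box-like bar 80 long (own x) x 16 wide (own y) x 20 high (own z), about 60 g; origin at its middle, 10.0 mm above what it lies on; clean, starts in the tray
- clean2: small steel nail clippers with a dark catcher casing, closed, a plain box-like bar 62 long (own x) x 13 wide (own y) x 17 high (own z), about 35 g; origin at its middle, 8.5 mm above what it lies on; clean, starts in the tray
- clean3: small steel nail clippers with a dark catcher casing, closed, a plain box-like bar 62 long (own x) x 13 wide (own y) x 17 high (own z), about 35 g; origin at its middle, 8.5 mm above what it lies on; clean, starts in the tray
- used1: large steel nail clippers with a dark catcher casing, closed, a plain box-like bar 80 long (own x) x 16 wide (own y) x 20 high (own z), about 60 g; origin at its middle, 10.0 mm above what it lies on; used, starts in a compartment of the pink box
- used2: large steel nail clippers with a dark catcher casing, closed, a plain box-like bar 80 long (own x) x 16 wide (own y) x 20 high (own z), about 60 g; origin at its middle, 10.0 mm above what it lies on; used, starts in a compartment of the pink box
- used3: small steel nail clippers with a dark catcher casing, closed, a plain box-like bar 62 long (own x) x 13 wide (own y) x 17 high (own z), about 35 g; origin at its middle, 8.5 mm above what it lies on; used, starts in a compartment of the pink box
- used4: small steel nail clippers with a dark catcher casing, closed, a plain box-like bar 62 long (own x) x 13 wide (own y) x 17 high (own z), about 35 g; origin at its middle, 8.5 mm above what it lies on; used, starts in a compartment of the pink box
- used5: small steel nail clippers with a dark catcher casing, closed, a plain box-like bar 62 long (own x) x 13 wide (own y) x 17 high (own z), about 35 g; origin at its middle, 8.5 mm above what it lies on; used, starts in a compartment of the pink box
- polish_a: red polish bottle with white cap, 31 mm across, 78 mm tall, leave alone; origin under its middle
- polish_b: beige polish bottle with black cap, 31 mm across, 78 mm tall, leave alone; origin under its middle
- remover: translucent pump bottle, 60 mm across, 101 mm tall, leave alone; origin under its middle
- cup: black paper cup with white lid, 78 mm across, 102 mm tall, leave alone; origin under its middle
Things that resemble listed ones, but are neither listed nor needed, are in the scene too. Leave any blue or turquoise look-alike of the used1 alone.

How it is judged:
By the outcome, as a careful person would: the job done as asked, in the order asked, and still so for the second after the job is handed in, with the robot touching nothing.
Of clean1, clean2, clean3 only 2 to 3 are there at a start; the rules pass over those that are not, and their reading is None.
Of used1, used2, used3, used4, used5 only 3 to 5 are there at a start; the rules pass over those that are not, and their reading is None.
At some moment in a run one of used1, used2, used3, used4, used5, clean1, clean2, clean3 may be knocked a few centimetres aside while the robot is not near it.
Once in a run the grip may slacken for a moment while it holds something.
It also fails if it takes over 210 s, if anything falls off the work surface, if the arm or the gripper's body presses on something with over 40 N, if the wrist force passes 120 N, or if a joint passes its speed limit or range.

## Working session

There is one attempt and no reset: what is moved stays moved. The work goes in short steps, each a Python script; the robot and the scene stay as the last script left them, time stands still between calls to the robot, and variables do not carry over. Pictures are saved under pics/ and viewed, and the job is handed in when it is done.

```bash
ls; mkdir -p pics
python3 - <<'E'
from plant import ctrl
import cv2,numpy as np
for n in ["scene","side","wrist"]:
    m=ctrl.camera_model(n); p,d=ctrl.camera(n)
    cv2.imwrite(f"pics/{n}0.png",p[:,:,::-1]); np.savez(f"pics/{n}0.npz",p=p,d=d,**{k:np.array(v) for k,v in m.items()})
    print(n,m)
print(ctrl.read_time(),ctrl.read_ee_rot(),ctrl.grip_point_offset)
E
```

```text
pics
scene {'fx': 476.48925260119137, 'fy': 476.48925260119137, 'cx': 321.90739364287793, 'cy': 235.4314682302242, 'extrinsics': array([[ 6.81068734e-01,  7.32219375e-01,  4.07753880e-04,
        -3.73157095e+02],
       [ 5.33514183e-01, -4.95862925e-01, -6.85187986e-01,
        -2.82010359e+02],
       [-5.01505728e-01,  4.66877656e-01, -7.28366157e-01,
         1.39922244e+03],
       [ 0.00000000e+00,  0.00000000e+00,  0.00000000e+00,
         1.00000000e+00]])}
side {'fx': 576.7633829481537, 'fy': 576.7633829481537, 'cx': 311.8150873785226, 'cy': 239.5131816374089, 'extrinsics': array([[ 9.35102247e-01, -3.54230101e-01,  1.02382931e-02,
        -5.56311531e+02],
       [-2.05578846e-01, -5.65770018e-01, -7.98524655e-01,
         1.87711845e+02],
       [ 2.88653988e-01,  7.44597423e-01, -6.01875031e-01,
         1.24932600e+03],
       [ 0.00000000e+00,  0.00000000e+00,  0.00000000e+00,
         1.00000000e+00]])}
wrist {'fx': 362.5593985394437, 'fy': 362.5593985394437, 'cx': 314.89354171712694, 'cy': 240.81471246225703, 'extrinsics': array([[ 4.43556693e-01, -8.96245322e-01, -1.33537021e-03,
        -5.73965543e+02],
       [-8.67387214e-01, -4.29648759e-01,  2.51080395e-01,
        -2.71221159e+01],
       [-2.25603369e-01, -1.10210107e-01, -9.67965316e-01,
         3.90186075e+02],
       [ 0.00000000e+00,  0.00000000e+00,  0.00000000e+00,
         1.00000000e+00]])}
0.15 [-3.14143558e+00  1.38656861e-03 -1.11199010e+00] 18.8
```

View pics/scene0.png

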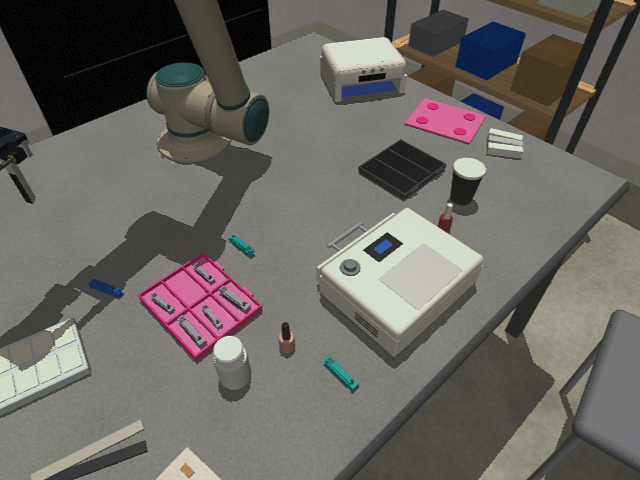

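View pics/side0.png

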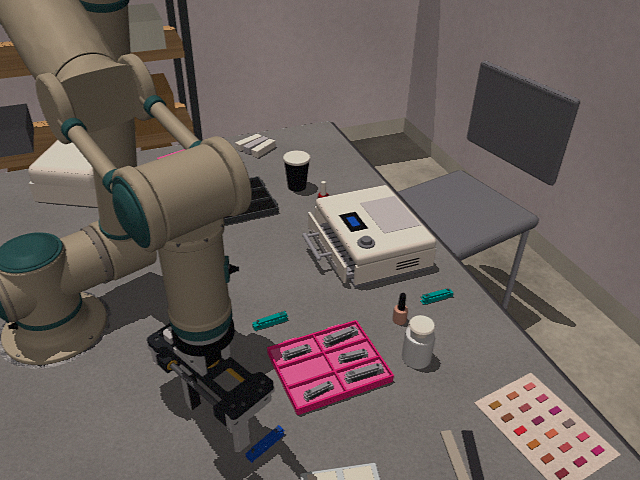

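View pics/wrist0.png

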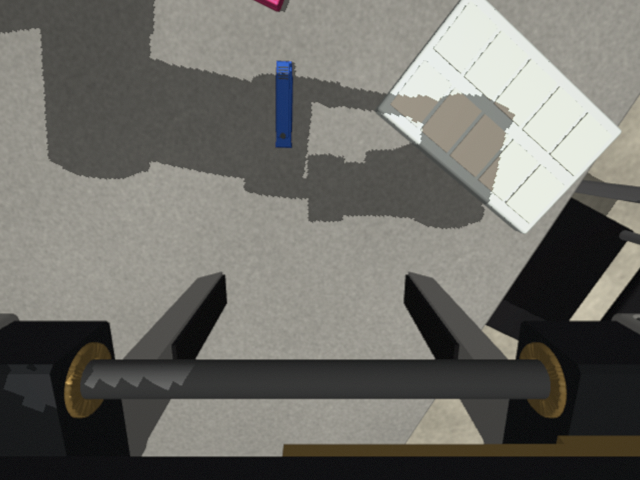

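```bash
cat > h.py <<'E'
import numpy as np,cv2
def cloud(p,d,m):
    v,u=np.nonzero(d>0); z=d[v,u].astype(float)
    c=np.stack([(u-m['cx'])/m['fx']*z,(v-m['cy'])/m['fy']*z,z],1)
    E=np.array(m['extrinsics']); w=(c-E[:3,3])@E[:3,:3]
    return w,p[v,u],u,v
def ortho(w,col,x0,x1,y0,y1,s=1.0,zmin=-20,zmax=300):
    # rows: x decreasing (far at top), cols: y decreasing (left= +y)
    H=int((x1-x0)*s);W=int((y1-y0)*s);im=np.zeros((H,W,3),np.uint8)
    k=(w[:,2]>zmin)&(w[:,2]<zmax); ww=w[k];cc=col[k];o=np.argsort(ww[:,2]);ww=ww[o];cc=cc[o]
    r=((x1-ww[:,0])*s).astype(int);c=((y1-ww[:,1])*s).astype(int)
    g=(r>=0)&(r<H)&(c>=0)&(c<W); im[r[g],c[g]]=cc[g]; return im
def load(n):
    z=np.load(n); return z['p'],z['d'],{k:z[k] for k in ('fx','fy','cx','cy','extrinsics')}
E
python3 - <<'E'
from h import *
for n in ['scene0','side0']:
    w,c,u,v=cloud(*load(f'pics/{n}.npz'))
    im=ortho(w,c,0,800,-600,500,0.7); cv2.imwrite(f'pics/o_{n}.png',im[:,:,::-1])
    c=c.astype(int)
    pk=(c[:,0]>120)&(c[:,1]<90)&(c[:,2]>60)&(c[:,0]-c[:,1]>90)&(w[:,2]>5)&(w[:,2]<30)&(w[:,1]<0)
    print(n,'box',cv2.minAreaRect(w[pk][:,:2].astype(np.float32)),pk.sum(), np.percentile(w[pk][:,2],[5,50,95]))
    st=(w[:,2]>86)&(w[:,2]<97)&(w[:,0]>450)&(w[:,0]<750)&(abs(w[:,1])<300)&(c.min(1)>90)
    print('ster?',cv2.minAreaRect(w[st][:,:2].astype(np.float32)),st.sum())
    g=(abs(w[:,2])<8)&(w[:,0]>200)&(w[:,0]<700); print('desk z',np.median(w[g][:,2]))
E
```

```text
scene0 box ((511.66009521484375, -311.199951171875), (208.94590759277344, 170.53564453125), 2.216838836669922) 1029 [13.00732215 21.41724323 23.98794683]
ster? ((705.220947265625, 20.034957885742188), (269.4623107910156, 89.44783020019531), 89.95491790771484) 3290
desk z -0.0814498420992896
side0 box ((673.5289306640625, -414.784423828125), (248.50718688964844, 633.1350708007812), 57.53715896606445) 2316 [ 7.01202677 14.61269023 23.37206489]
ster? ((704.1395263671875, 20.56768035888672), (92.26326751708984, 273.1594543457031), 0.20143462717533112) 1961
desk z -0.17551191235874053
```

```bash
ls pics
```

```text
o_scene0.png
o_side0.png
scene0.npz
scene0.png
side0.npz
side0.png
wrist0.npz
wrist0.png
```

View pics/o_scene0.png

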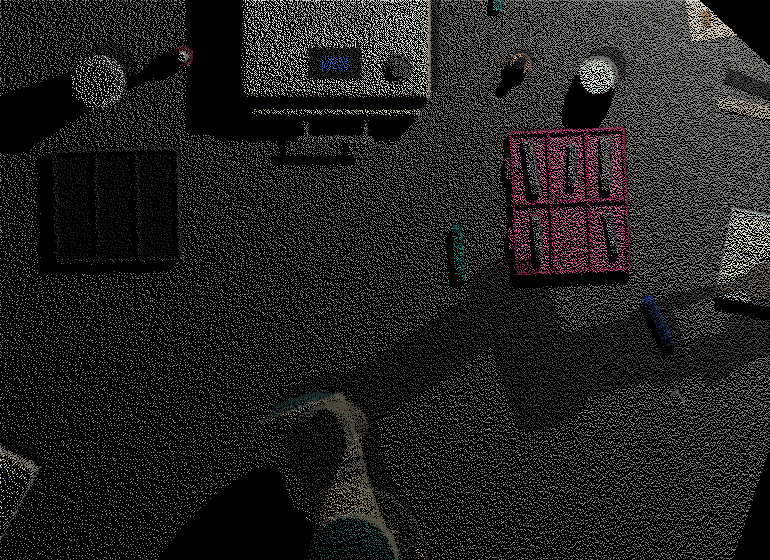

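View pics/o_side0.png

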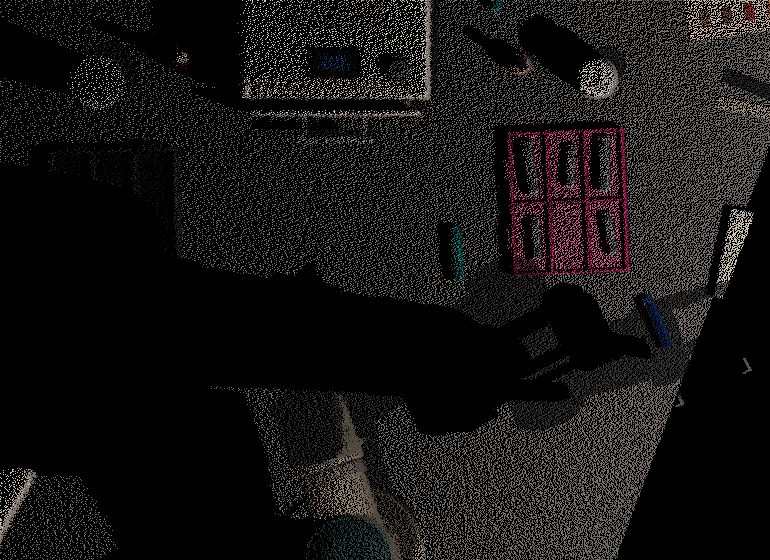

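Run:
```python
from h import *
from scipy.spatial.transform import Rotation as R
p,d,m=load('pics/wrist0.npz')
E=m['extrinsics'];Rt=R.from_euler('xyz',[-3.14143558e+00,1.38656861e-03,-1.11199010e+00]).as_matrix()
C=-E[:3,:3].T@E[:3,3]; print('cam in tool',Rt.T@(C-[254.657,-515.573,205.493]),'\n',Rt.T@E[:3,:3].T)
for n in ['scene0','side0']:
    w,c,u,v=cloud(*load(f'pics/{n}.npz'))
    a=(w[:,0]>560)&(w[:,0]<720)&(abs(w[:,1]-20)<130)
    for z0,z1 in [(38,52),(56,64),(68,84),(88,96)]:
        k=a&(w[:,2]>z0)&(w[:,2]<z1); h,e=np.histogram(w[k,0],np.arange(560,720,4)); print(n,z0,[(int(x),int(y)) for x,y in zip(e,h) if y>3][:14])
    k=a&(w[:,2]>42)&(w[:,2]<53)&(w[:,0]<615); print('bar',np.percentile(w[k],[1,50,99],axis=0))
    b=(w[:,2]>98)&(w[:,2]<108)&(w[:,0]>640)&(w[:,0]<760)&(abs(w[:,1]-20)<140);print('btn',b.sum(),w[b].mean(0),w[b].min(0),w[b].max(0))
w,c,u,v=cloud(*load('pics/scene0.npz'))
t=(c.max(1)<75)&(w[:,2]>15)&(w[:,2]<25)&(w[:,1]>220)&(w[:,1]<450)&(w[:,0]>400)&(w[:,0]<620);print('tin',cv2.minAreaRect(w[t][:,:2].astype(np.float32)),t.sum())
```

```text
cam in tool [  -0.85853998  -72.19313362 -178.22460586] 
 [[ 9.99999712e-01  7.20322212e-04  2.39737023e-04]
 [-7.57448945e-04  9.67926197e-01  2.51233564e-01]
 [-5.10786279e-05 -2.51233673e-01  9.67926463e-01]]
scene0 38 [(596, 49), (600, 80), (604, 68), (608, 11), (612, 12), (616, 13), (620, 10), (624, 9), (640, 12)]
scene0 56 [(632, 14), (636, 128), (640, 172), (644, 4)]
scene0 68 []
scene0 88 [(660, 64), (664, 138), (668, 163), (672, 166), (676, 177), (680, 167), (684, 143), (688, 150), (692, 156), (696, 156), (700, 156), (704, 151), (708, 161), (712, 182)]
bar [[595.41722646 -33.01702573  42.35749323]
 [602.82764611  16.01340731  48.55706513]
 [613.47022534  72.22394261  51.97378061]]
btn 123 [703.80802169 -71.28512643 104.18701169] [690.32812757 -82.14517357  98.03687895] [714.61206204 -57.29977563 107.87961335]
side0 38 [(592, 31), (596, 51), (600, 34), (604, 14), (608, 13), (612, 8), (616, 8), (620, 13), (624, 8), (628, 10), (632, 130), (636, 53), (640, 4), (656, 6)]
side0 56 [(632, 59), (636, 109), (640, 50), (656, 5), (660, 6), (664, 6)]
side0 68 [(656, 105), (660, 89), (664, 4)]
side0 88 [(656, 11), (660, 99), (664, 110), (668, 100), (672, 105), (676, 100), (680, 101), (684, 98), (688, 100), (692, 89), (696, 89), (700, 86), (704, 77), (708, 85)]
bar [[593.99169253 -31.43906958  43.58120805]
 [599.02324953  17.68430578  48.26192057]
 [614.22652802  72.98305277  52.47183458]]
btn 80 [699.46859774 -71.18208845 103.78851894] [680.99815591 -85.89182783  98.42382905] [713.3080377  -56.52375288 107.80508692]
tin ((509.656982421875, 331.2465515136719), (164.88233947753906, 184.2620086669922), 1.6748549938201904) 656
```

```bash
cat >> h.py <<'E'
def snap(name,cam='wrist'):
    from plant import ctrl
    m=ctrl.camera_model(cam); p,d=ctrl.camera(cam)
    np.savez(f'pics/{name}.npz',p=p,d=d,**{k:np.array(v) for k,v in m.items()}); cv2.imwrite(f'pics/{name}.png',p[:,:,::-1]); return p,d,m
E
python3 - <<'E'
from plant import ctrl
from h import *
ctrl.move_pose([601,20,200],[np.pi,0,0]); print(ctrl.read_time(),ctrl.read_joint_positions(),ctrl.read_contact_force())
w,c,u,v=cloud(*snap('w1'))
k=(w[:,0]>585)&(w[:,0]<618)&(abs(w[:,1]-20)<70)&(w[:,2]>38)&(w[:,2]<56); print(k.sum(),np.percentile(w[k],[1,5,50,95,99],axis=0).round(1))
t=k&(w[:,2]>47);print('bar top mid x',np.median(w[t][:,0]),w[t][:,2].max())
E
```

```text
2.425 [-8.38194845e-02  3.18502986e-01  1.45635763e+00 -4.54210111e-04
  1.36670344e+00 -8.23869869e-02] [ 0.40241534  0.68773879 -0.44650118]
1560 [[594.7 -28.7  45. ]
 [594.9 -22.8  46.2]
 [600.4  26.8  49.1]
 [613.8  71.6  50.8]
 [617.1  76.7  51.4]]
bar top mid x 600.4341153120181 52.42143423431747
```

View pics/w1.png

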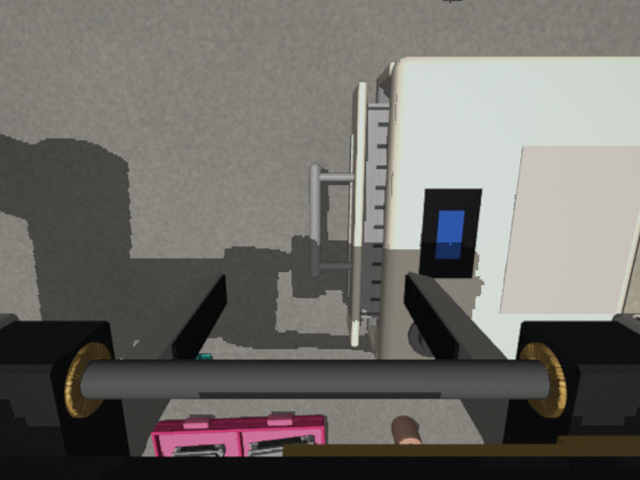

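Run:
```python
from plant import ctrl
from h import *
ctrl.gripper_to(26,20)
ctrl.move_linear([600.5,22,26],150); print(ctrl.read_contact_force())
ctrl.gripper_to(5,20); print(ctrl.read_width(),ctrl.read_contact_force())
x=485; ctrl.move_linear([x,22,26],120); print(ctrl.read_contact_force(),ctrl.read_width())
while x>440:
    x-=5; ctrl.move_linear([x,22,26],40); f=ctrl.read_contact_force(); print(x,f.round(1) if hasattr(f,'round') else f,ctrl.read_tool_pos(),ctrl.read_width())
    if abs(f[0])>12: break
print(ctrl.read_time())
```

```text
[-0.70447545  0.26650091 -0.21597256]
10.515018317114556 [-0.57610757  0.48726981  3.39302321]
[-0.50110308  1.37107767  9.17538977] 10.286392969380053
480 [-0.5  1.4  8.1] [479.59281859  22.22150717  26.62339811] 10.211129799271523
475 [0.8 1.5 9. ] [474.54616366  22.20638136  26.61279694] 9.995765917451699
470 [0.8 1.7 9.1] [469.44420017  22.21114741  26.61215142] 10.41420378262859
465 [3.9 2.8 4.3] [467.03011878  22.18144803  26.64354139] 10.314342551651343
460 [13.5  2.8 -6.3] [467.15164773  22.17954641  26.74892703] 10.324371479310525
7.7917
```

Run:
```python
from plant import ctrl
from h import *
ctrl.move_linear([467.2,22,26],50)
ctrl.gripper_to(28,20)
ctrl.move_linear([467.2,22,130],200)
ctrl.gripper_to(60)
ctrl.move_pose([600,20,250],[np.pi,0,np.pi/2]); print(ctrl.read_time(),ctrl.read_joint_positions())
p,d,m=snap('w2'); w,c,u,v=cloud(p,d,m)
im=ortho(w,c,400,700,-120,160,2,zmax=60); im=cv2.dilate(im,np.ones((3,3))); cv2.imwrite('pics/w2o.png',im[:,:,::-1])
```

```text
11.3 [-8.25141868e-02  2.94196496e-01  1.37018881e+00  8.21412337e-06
  1.47814134e+00 -1.65274127e+00]
```

View pics/w2.png

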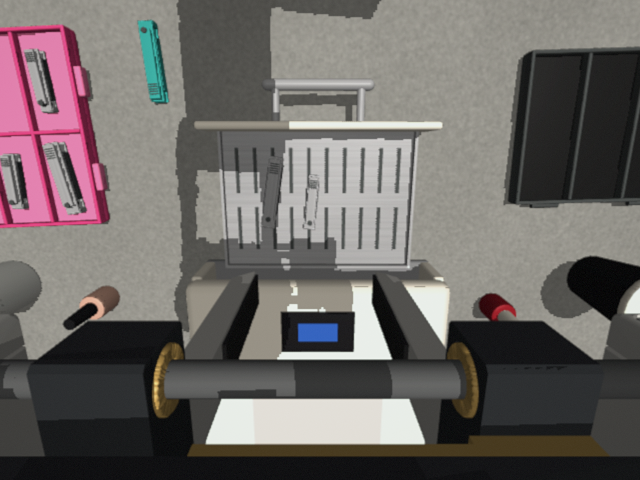

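View pics/w2o.png

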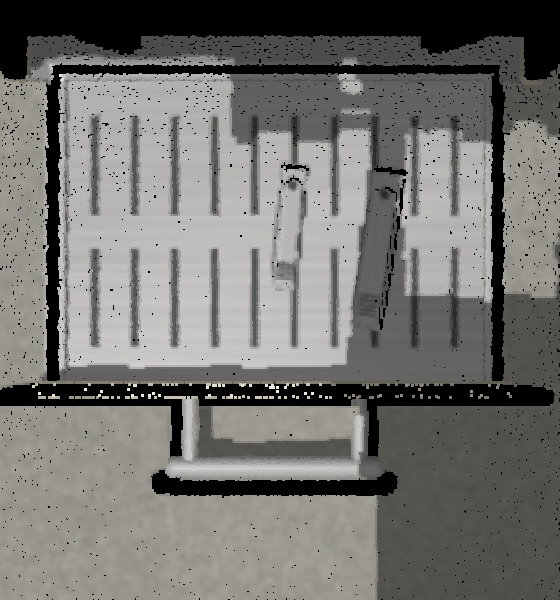

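```bash
cat >> h.py <<'E'
def det(w,c,xr,yr,z0,z1,mn=60,gray=True):
    """clipper tops by height; returns list (cx,cy,yaw of long axis,L,W,ztop)"""
    c=c.astype(int)
    k=(w[:,0]>xr[0])&(w[:,0]<xr[1])&(w[:,1]>yr[0])&(w[:,1]<yr[1])&(w[:,2]>z0)&(w[:,2]<z1)
    if gray: k&=(c.max(1)-c.min(1)<45)
    s=1.0; q=w[k]; im=np.zeros((int(xr[1]-xr[0])+2,int(yr[1]-yr[0])+2),np.uint8)
    im[(q[:,0]-xr[0]).astype(int),(q[:,1]-yr[0]).astype(int)]=255
    im=cv2.morphologyEx(im,cv2.MORPH_CLOSE,np.ones((3,3)))
    n,lab=cv2.connectedComponents(im); l=lab[(q[:,0]-xr[0]).astype(int),(q[:,1]-yr[0]).astype(int)]
    out=[]
    for i in range(1,n):
        g=q[l==i]
        if len(g)<mn: continue
        (cx,cy),(a,b),_=r=cv2.minAreaRect(g[:,:2].astype(np.float32)); bx=cv2.boxPoints(r)
        e=[bx[1]-bx[0],bx[2]-bx[1]]; e.sort(key=np.linalg.norm); y=np.arctan2(e[1][1],e[1][0]); y=(y+np.pi/2)%np.pi-np.pi/2
        out.append((cx,cy,y,max(a,b),min(a,b),np.percentile(g[:,2],90),len(g)))
    return out
E
python3 - <<'E'
from h import *
w,c,u,v=cloud(*load('pics/w2.npz'))
for o in det(w,c,(515,658),(-80,122),24,45): print(np.round(o,2))
k=(abs(w[:,0]-585)<60)&(abs(w[:,1]-80)<20); print('floor',np.median(w[k][:,2]))
k=(w[:,0]>455)&(w[:,0]<490)&(abs(w[:,1]-21)<40)&(w[:,2]>44); print('bar',np.median(w[k],0))
# box & tin
c=c.astype(int)
t=(c.max(1)<75)&(w[:,2]>15)&(w[:,2]<25)&(w[:,1]>220)&(w[:,1]<450)&(w[:,0]>400)&(w[:,0]<620);print('tin',cv2.minAreaRect(w[t][:,:2].astype(np.float32)))
print([np.round(o,2) for o in det(w,c,(390,640),(-420,-210),25,45)])
E
```

```text
[ 5.7448e+02 -2.8370e+01 -1.5000e-01  7.8500e+01  1.6190e+01  3.5930e+01
  1.0160e+03]
[ 5.853e+02  1.527e+01 -9.000e-02  6.079e+01  1.288e+01  3.283e+01
  5.880e+02]
floor 363.13641358398775
bar [466.7551879   19.10705402  49.14513247]
tin ((509.4173278808594, 315.3961181640625), (163.33889770507812, 144.7174530029297), 1.8358923196792603)
[array([ 4.5846e+02, -2.6547e+02,  5.0000e-02,  5.7120e+01,  1.1010e+01,
        3.0510e+01,  5.7400e+02]), array([ 5.5934e+02, -2.5616e+02,  1.3000e-01,  7.8220e+01,  1.5510e+01,
        3.3190e+01,  1.1060e+03]), array([ 5.6140e+02, -3.1544e+02, -2.0000e-02,  5.4760e+01,  1.0860e+01,
        3.0390e+01,  4.7600e+02])]
```

```bash
cat >> h.py <<'E'
PI=np.pi
def pick(cx,cy,yaw,ztip,op=30,up=120,N=30,speed=60):
    from plant import ctrl
    o=[PI,0,yaw+PI/2]
    ctrl.gripper_to(op)
    ctrl.move_pose([cx,cy,max(up,ztip+60)],o)
    ctrl.move_linear([cx,cy,ztip+25],250); ctrl.move_linear([cx,cy,ztip],speed)
    f=np.array(ctrl.read_contact_force())
    ctrl.gripper_to(2,N); wd=ctrl.read_width()
    ctrl.move_linear([cx,cy,up],150); print('pick',wd,ctrl.read_width(),'f',f.round(1),'t',ctrl.read_time())
def place(cx,cy,yaw,ztip,op=24,up=120):
    from plant import ctrl
    o=[PI,0,yaw+PI/2]
    ctrl.move_pose([cx,cy,up],o); print('over',ctrl.read_width())
    ctrl.move_linear([cx,cy,ztip+25],250); ctrl.move_linear([cx,cy,ztip],50); print('down',ctrl.read_width(),np.round(ctrl.read_contact_force(),1))
    ctrl.gripper_to(op)
    ctrl.move_linear([cx,cy,ztip+30],120); ctrl.move_linear([cx,cy,up],300); print('t',ctrl.read_time())
E
python3 - <<'E'
from plant import ctrl
from h import *
pick(574.5,-28.4,-.15,18)
ctrl.move_pose([540,320,190],[PI,0,PI/2]); print(ctrl.read_width())
p,d,m=snap('w3'); w,c,u,v=cloud(p,d,m)
im=ortho(w,c,400,640,210,450,2.4,zmax=60); im=cv2.dilate(im,np.ones((3,3))); im=cv2.convertScaleAbs(im,alpha=2); cv2.imwrite('pics/w3o.png',im[:,:,::-1])
for z0,z1 in((17,24),(8,15)):
    k=(w[:,1]>210)&(w[:,1]<450)&(w[:,0]>400)&(w[:,0]<640)&(w[:,2]>z0)&(w[:,2]<z1);print('tin',cv2.minAreaRect(w[k][:,:2].astype(np.float32)),np.median(w[k][:,2]))
E
```

```text
pick 15.807218261981053 15.838918384964627 f [ 0.4  0.7 -1.2] t 14.85
15.624665579493657
tin ((508.4632873535156, 334.6458740234375), (164.50320434570312, 180.50772094726562), 1.638684868812561) 20.201741177890185
tin ((506.5284423828125, 334.4971923828125), (152.78961181640625, 172.96522521972656), 1.5873982906341553) 11.645047854540966
```

View pics/w3.png

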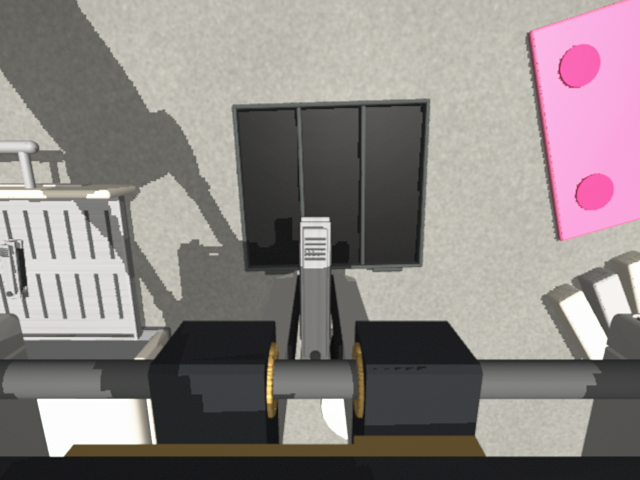

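View pics/w3o.png

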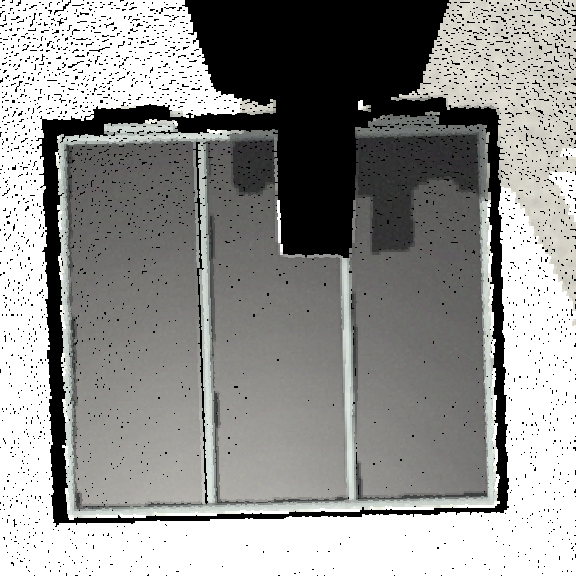

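Run:
```python
from plant import ctrl
from h import *
place(508,275.2,.028,15)
ctrl.move_pose([600,60,200],[PI,0,PI/2])
w,c,u,v=cloud(*snap('w4'))
D=det(w,c,(515,658),(-80,122),24,45); [print(np.round(o,2)) for o in D]
print('tin',[np.round(o,2) for o in det(w,c,(430,585),(245,425),24,45)])
if len(D)==1:
    a=D[0]; pick(a[0],a[1],a[2],18)
```

```text
over 15.706032802779601
down 16.048683338312358 [-0.5 -0.5 -0.8]
t 18.9833
[ 5.8556e+02  1.5490e+01 -9.0000e-02  6.0930e+01  1.2920e+01  3.2910e+01
  7.6000e+02]
tin [array([5.0756e+02, 2.7352e+02, 5.0000e-02, 7.8340e+01, 1.5530e+01,
       3.1790e+01, 1.5280e+03])]
pick 12.920932752981221 12.459486018776762 f [ 0.6  0.5 -0.2] t 23.0833
```

View pics/w4.png

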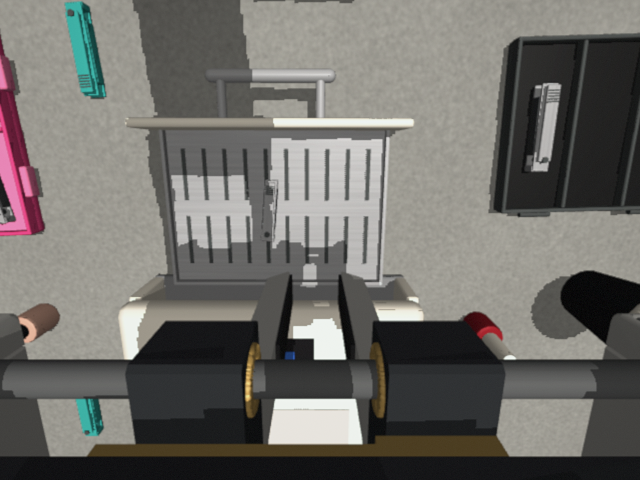

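Run:
```python
from plant import ctrl
from h import *
place(507,334,.028,15)
ctrl.move_pose([600,90,220],[PI,0,PI/2])
w,c,u,v=cloud(*snap('w5'))
print('tray',[np.round(o,2) for o in det(w,c,(515,660),(-80,122),24,45)])
print('tin',[np.round(o,2) for o in det(w,c,(430,585),(245,425),24,45)])
ctrl.move_pose([600,-260,230],[PI,0,PI/2])
p,d,m=snap('w6'); w,c,u,v=cloud(p,d,m);c=c.astype(int)
print('tray',[np.round(o,2) for o in det(w,c,(515,660),(-80,122),24,45)])
for o in det(w,c,(390,640),(-420,-210),25,45): print(np.round(o,2))
pk=(c[:,0]-c[:,1]>90)&(w[:,0]>380)&(w[:,0]<640)&(w[:,1]>-430)&(w[:,1]<-200)
for z0,z1 in((18,25),(10,16)):
    k=pk&(w[:,2]>z0)&(w[:,2]<z1);print('box',cv2.minAreaRect(w[k][:,:2].astype(np.float32)),np.median(w[k][:,2]))
im=ortho(w,c.astype(np.uint8),390,630,-430,-190,2.4,zmax=60); im=cv2.dilate(im,np.ones((3,3))); cv2.imwrite('pics/w6o.png',im[:,:,::-1])
print(ctrl.read_time())
```

```text
over 12.395379600025176
down 12.692217688332127 [-0.3  0.1 -0.2]
t 26.6583
tray []
tin [array([5.0743e+02, 2.7441e+02, 2.0000e-02, 7.8240e+01, 1.6060e+01,
       3.1750e+01, 1.3180e+03]), array([5.0407e+02, 3.3299e+02, 2.0000e-02, 5.3120e+01, 1.0760e+01,
       2.8890e+01, 5.9900e+02])]
tray []
[ 4.6415e+02 -3.7184e+02  1.8000e-01  5.4550e+01  9.8800e+00  3.0460e+01
  5.6100e+02]
[ 4.6817e+02 -2.4247e+02  5.0000e-02  5.3670e+01  9.5600e+00  3.0180e+01
  5.6100e+02]
[ 5.5919e+02 -2.5788e+02  1.5000e-01  7.8270e+01  1.4840e+01  3.2850e+01
  1.0290e+03]
[ 5.6465e+02 -3.6306e+02  1.0000e-02  7.7140e+01  1.4590e+01  3.2960e+01
  1.0140e+03]
[ 5.6003e+02 -3.1542e+02 -2.0000e-02  5.2430e+01  9.4000e+00  3.0170e+01
  4.6200e+02]
box ((511.52947998046875, -312.46160888671875), (204.85125732421875, 164.19883728027344), 2.481208086013794) 21.52442040008298
box ((512.509033203125, -328.76007080078125), (197.58880615234375, 125.98886108398438), 3.340132236480713) 12.769095536351493
29.1583
```

View pics/w6.png

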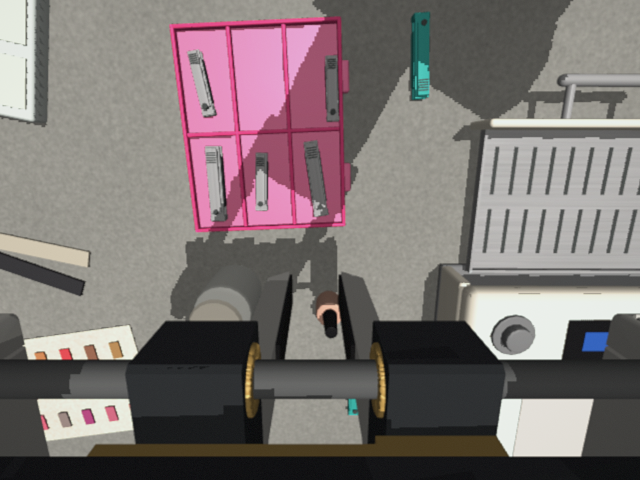

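View pics/w6o.png

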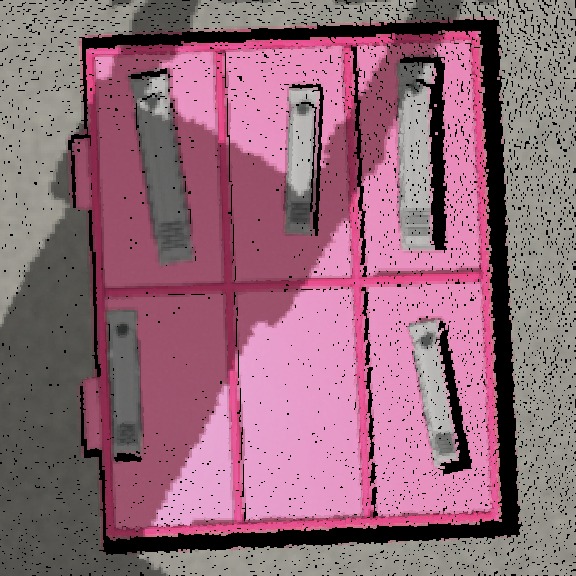

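View pics/w5.png

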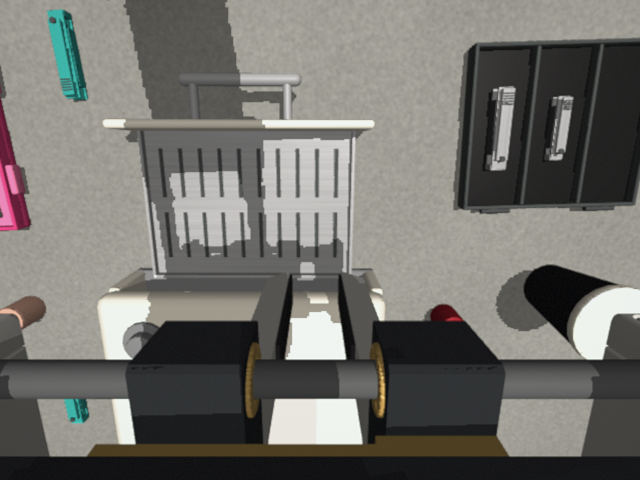

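```bash
cat > used.py <<'E'
from plant import ctrl
from h import *
def look(tag):
    ctrl.move_pose([595,-250,200],[PI,0,PI/2])
    w,c,u,v=cloud(*snap(tag))
    return det(w,c,(395,630),(-420,-212),21,45), det(w,c,(515,660),(-80,122),22,50)
def go(near,ty,tag,zp=23.4,zt=26.8,op=24,tx=583,first=True):
    b,t=look(tag); print('box',[np.round(o[:5],2).tolist() for o in b]); print('tray',[np.round(o[:6],2).tolist() for o in t])
    a=min(b,key=lambda o:np.hypot(o[0]-near[0],o[1]-near[1])); assert np.hypot(a[0]-near[0],a[1]-near[1])<15
    pick(a[0],a[1],a[2],zp,op=op)
    if ctrl.read_width()<9: print('MISSED'); raise SystemExit
    place(tx,ty,0,zt,op=op)
E
python3 - <<'E'
from used import *
go((564.6,-363),97,'u1')
go((559,-258),-55,'u2')
print(look('u3'),ctrl.read_time())
E
```

```text
box [[466.26, -370.49, 0.15, 60.45, 12.41], [470.7, -241.86, 0.04, 60.56, 12.77], [559.38, -257.81, 0.15, 78.32, 15.66], [564.89, -362.8, 0.0, 78.02, 15.17], [562.68, -315.14, -0.04, 61.15, 11.83]]
tray [[659.55, 1.52, -1.57, 162.37, 0.88, 24.12]]
pick 15.722547619956117 15.832614153028477 f [-1.5 -1.2  0.3] t 32.4
over 15.279074166181491
down 15.46039620722602 [-0.2 -0.3 -0.4]
t 36.2917
box [[466.1, -370.99, 0.16, 60.5, 12.46], [470.4, -241.89, 0.05, 60.51, 12.79], [559.35, -257.78, 0.15, 78.34, 15.61], [562.83, -315.63, -0.01, 60.77, 12.48]]
tray []
pick 15.746188729566013 15.609176094645791 f [ 0.4  0.4 -0.1] t 40.4333
over 15.66025913686623
down 15.382027344638878 [-0.5  0.   0.2]
t 43.475
([(466.2044677734375, -371.15411376953125, np.float32(0.17224538), 60.38988494873047, 12.147300720214844, np.float64(30.154954865960427), 1001), (470.2370300292969, -242.06195068359375, np.float32(0.03207636), 60.526248931884766, 12.756098747253418, np.float64(30.057436521049638), 935), (562.617431640625, -315.4596252441406, np.float32(-0.037573338), 60.98723220825195, 12.14616584777832, np.float64(30.00297308065419), 769)], [(582.1654052734375, -56.2716178894043, np.float32(0.0099288225), 78.35901641845703, 16.104778289794922, np.float64(35.52358601540116), 1563)]) 44.375
```

View pics/u3.png

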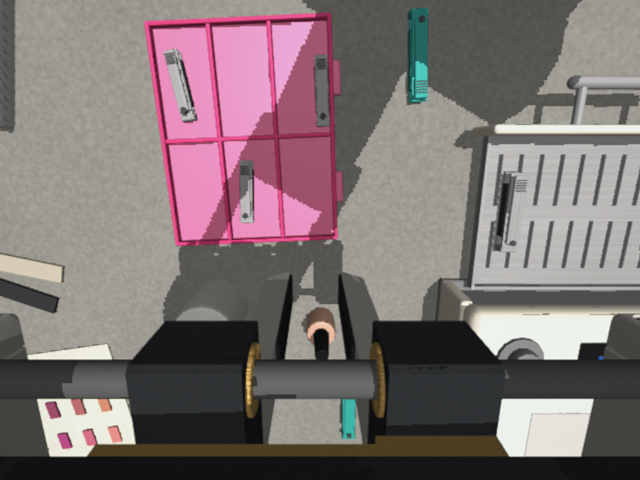

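Run:
```python
from used import *
go((562.6,-315.4),59,'u4')
go((466.2,-371),21,'u5')
go((470.3,-242),-17,'u6',zp=23.2)
print([np.round(o[:6],2).tolist() for o in look('u7')[0]])
ctrl.move_pose([610,21,220],[PI,0,PI/2]);w,c,u,v=cloud(*snap('u8'))
for o in det(w,c,(512,660),(-82,125),24,50): print(np.round(o,2))
print('tin',[np.round(o[:6],2).tolist() for o in det(w,c,(430,585),(245,425),24,45)])
print(ctrl.read_time())
```

```text
box [[466.11, -370.93, 0.16, 60.65, 12.25], [470.25, -242.14, 0.02, 60.86, 12.77], [562.64, -315.28, -0.04, 60.11, 11.93]]
tray [[582.31, -56.14, 0.01, 78.64, 16.09, 35.56]]
pick 12.587645816266711 12.33170913645744 f [-0.9 -0.5 -0.1] t 47.5333
over 12.341370786200505
down 12.161888916171677 [-0.3  1.  -0. ]
t 51.1833
box [[466.14, -371.11, 0.17, 60.59, 12.4], [470.86, -241.72, 0.04, 60.21, 13.09]]
tray [[582.53, -56.2, 0.01, 77.64, 16.74, 35.56], [582.48, 56.92, 0.0, 60.68, 14.22, 32.32]]
pick 12.587059874512743 12.364020215569523 f [ 0.2  0.4 -0. ] t 55.6
over 12.6269708856547
down 12.449073667419686 [-0.5  0.8  1.1]
t 59.3667
box [[470.6, -242.05, 0.04, 60.62, 12.69]]
tray [[582.8, -55.81, 0.0, 78.51, 17.11, 35.47], [582.28, 19.63, 0.0, 60.41, 13.51, 32.48], [582.31, 57.38, -0.0, 60.53, 14.25, 32.25]]
pick 12.552360076009386 12.18759390733606 f [0.7 0.2 0.3] t 63.5
over 12.247766377186837
down 12.476573814317799 [-0.2  0.3 -0.7]
t 66.7417
[]
[ 583.27  -55.46    0.     77.98   16.64   35.92 1195.  ]
[5.8293e+02 9.6390e+01 1.0000e-02 7.7590e+01 1.6320e+01 3.5770e+01
 1.2020e+03]
[ 5.8197e+02 -1.7150e+01  1.0000e-02  5.9750e+01  1.2980e+01  3.2890e+01
  6.9900e+02]
[582.48  20.25   0.    60.86  12.23  32.93 705.  ]
[5.8298e+02 5.8380e+01 1.0000e-02 5.9870e+01 1.2570e+01 3.2970e+01
 6.8000e+02]
tin [[507.24, 273.83, 0.03, 78.11, 15.12, 31.85], [504.28, 332.14, 0.06, 52.86, 11.15, 28.65]]
68.875
```

View pics/u8.png

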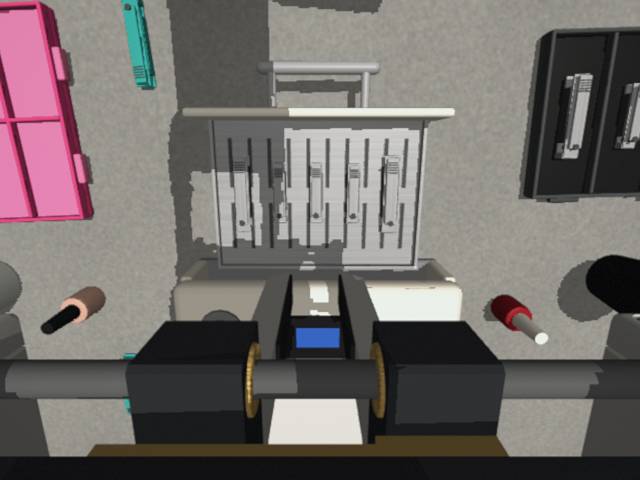

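View pics/u7.png

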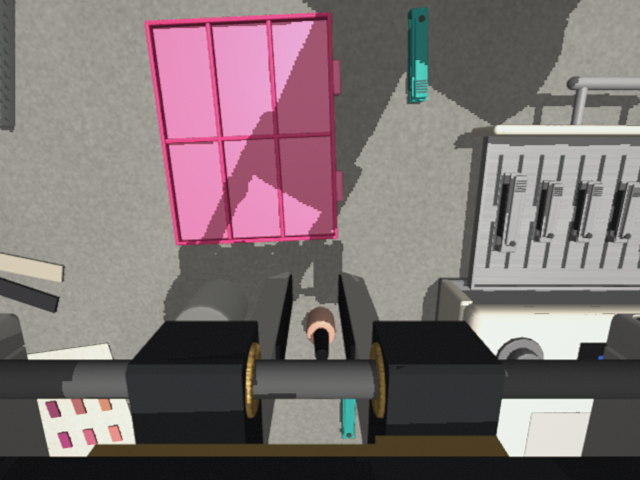

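Run:
```python
from plant import ctrl
from h import *
ctrl.gripper_to(26,20)
ctrl.move_pose([467,21,150],[PI,0,0])
ctrl.move_linear([467,21,50],200);ctrl.move_linear([467,21,26.5],80); print(ctrl.read_contact_force())
ctrl.gripper_to(5,25); print(ctrl.read_width())
ctrl.move_linear([605,21,26.5],60); print(np.round(ctrl.read_contact_force(),1),ctrl.read_tool_pos())
x=605
while x<630:
    x+=3; ctrl.move_linear([x,21,26.5],30); f=ctrl.read_contact_force(); print(x,np.round(f,1),np.round(ctrl.read_tool_pos(),1),ctrl.read_width())
    if f[0]<-18: break
print(ctrl.read_time())
```

```text
[ 0.32973137  0.08285742 -0.02134532]
10.108023748912526
[-2.1 -1.   6.6] [604.42866664  20.66983957  27.08702996]
608 [-0.4 -0.4  6.5] [607.8  20.7  27.1] 10.129309592486997
611 [-0.7 -0.2  5.6] [610.8  20.6  27.1] 10.125546591048296
614 [-1.1 -0.6  4.9] [613.8  20.6  27.1] 9.74391415864664
617 [-1.3 -0.6  5.4] [616.8  20.6  27.1] 10.217817420110238
620 [-5.1 -1.3  9.3] [616.9  20.6  27.1] 10.002980910913926
623 [-11.3  -1.2  13.5] [616.9  20.7  27. ] 10.253599135215097
626 [-15.6  -1.8  17.6] [616.8  20.7  26.9] 9.77612031819555
629 [-20.7  -1.5  22.6] [616.7  20.7  26.8] 10.26778907624437
76.4667
```

Run:
```python
from plant import ctrl
from h import *
ctrl.move_linear([617,21,26.8],50); print(np.round(ctrl.read_contact_force(),1))
ctrl.gripper_to(26,20); ctrl.move_linear([617,21,150],150)
ctrl.gripper_to(0,20)
ctrl.move_pose([730,-160,200],[PI,0,PI/2])
w,c,u,v=cloud(*snap('b1'))
b=(w[:,2]>99.5)&(w[:,2]<106)&(abs(w[:,0]-702)<40)&(abs(w[:,1]+71)<40);print('btn',b.sum(),cv2.minEnclosingCircle(w[b][:,:2].astype(np.float32)),w[b].mean(0))
k=(w[:,0]>590)&(w[:,0]<635)&(w[:,2]>47)&(w[:,2]<54)&(abs(w[:,1]-21)<60);print('bar',k.sum(),np.median(w[k],0))
```

```text
[-2.1 -1.8  4.5]
btn 729 ((701.438232421875, -68.05613708496094), 12.903092384338379) [700.96210664 -69.18567925 104.7373433 ]
bar 1736 [616.66341558  20.72973398  49.1496165 ]
```

View pics/b1.png

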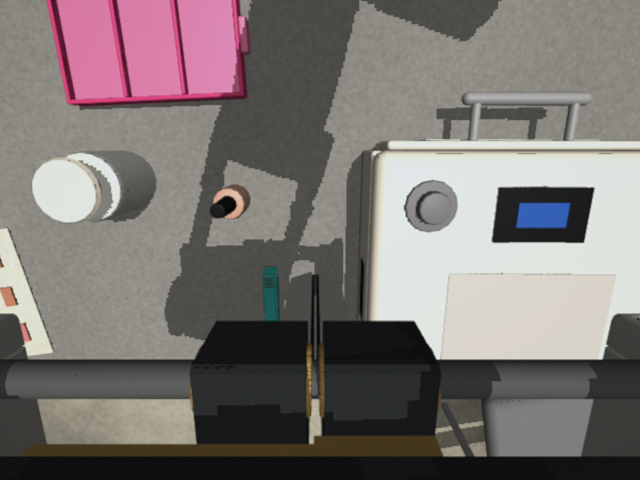

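Run:
```python
from plant import ctrl
from h import *
ctrl.move_pose([701,-69,130],[PI,0,PI/2]); ctrl.move_linear([701,-69,106],80)
f0=np.array(ctrl.read_contact_force()); z=104
while z>90:
    z-=1.5; ctrl.move_linear([701,-69,z],30); f=np.array(ctrl.read_contact_force())-f0; print(z,f.round(1),round(ctrl.read_tool_pos()[2],1))
    if f[2]>12: break
ctrl.hold(0.4); print(np.array(ctrl.read_contact_force())-f0)
ctrl.move_linear([701,-69,150],80)
ctrl.move_pose([450,-150,300],[PI,0,PI/2])
w,c,u,v=cloud(*snap('f_scene','scene')); snap('f_side','side')
k=(w[:,0]>590)&(w[:,0]<635)&(w[:,2]>45)&(w[:,2]<54)&(abs(w[:,1]-21)<60);print('bar',k.sum(),np.median(w[k],0)); print(ctrl.read_time())
```

```text
102.5 [ 0.3 -1.5  2.1] 103.2
101.0 [ 0.1 -1.7  2.6] 101.5
99.5 [ 0.5 -3.3  5.1] 100.3
98.0 [-1.3 -2.6  9.6] 100.2
96.5 [-1.9 -1.8 14.8] 100.1
[-1.86011082 -2.53279843 14.61746241]
bar 215 [618.34388508  17.07911417  48.76319339]
85.2417
```

View pics/f_scene.png

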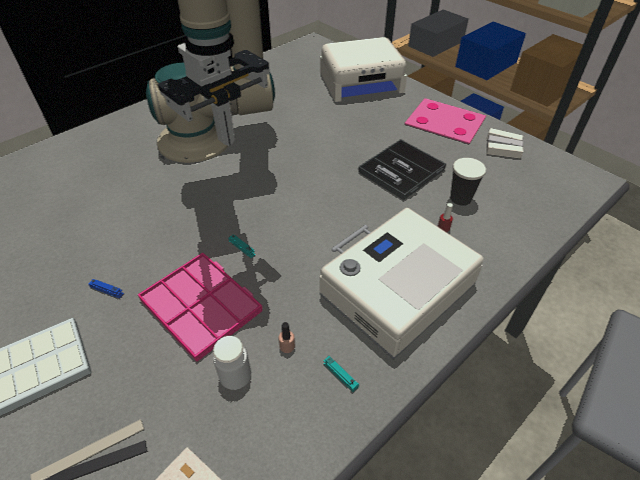

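View pics/f_side.png

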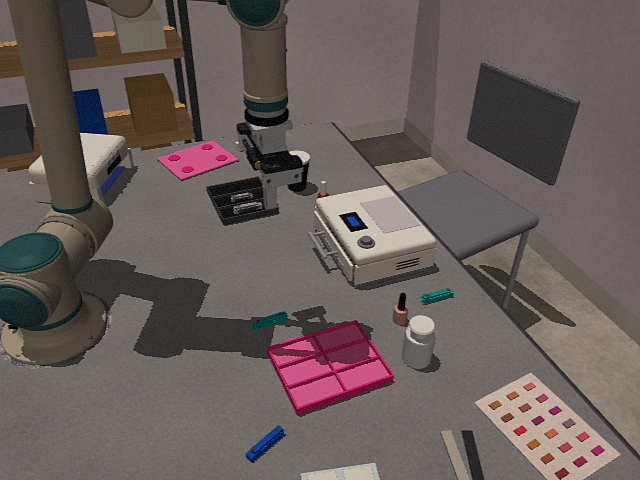

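Run:
```python
from h import *
w,c,u,v=cloud(*load('pics/b1.npz'))
r=np.hypot(w[:,0]-701,w[:,1]+69)
for a in range(0,30,2):
    k=(r>=a)&(r<a+2)&(w[:,2]>80)&(w[:,2]<115); print(a,np.percentile(w[k][:,2],[10,50,90]).round(1))
im=cv2.imread('pics/b1.png')[150:260,380:500]; cv2.imwrite('pics/b1c.png',cv2.resize(im,None,fx=5,fy=5))
```

```text
0 [104.8 105.5 106.7]
2 [105.1 105.6 106.2]
4 [104.7 105.6 106.7]
6 [104.7 105.6 106.4]
8 [104.5 105.5 106.4]
10 [ 97.2 104.3 105.8]
12 [ 94.9  96.4 105.2]
14 [94.9 95.7 96.5]
16 [94.6 95.6 96.5]
18 [92.5 95.1 96.2]
20 [90.9 92.2 95.5]
22 [90.7 91.6 92.4]
24 [90.6 91.6 92.4]
26 [90.6 91.5 92.4]
28 [90.6 91.6 92.5]
```

View pics/b1c.png

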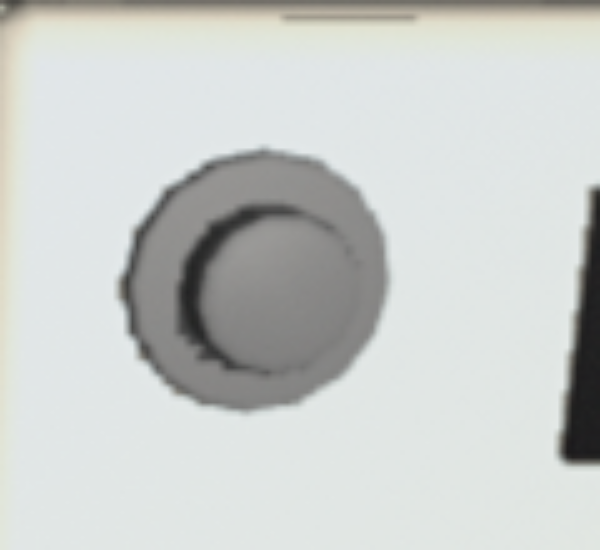

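Run:
```python
from plant import ctrl
print(ctrl.read_contact_force(),ctrl.read_time()); print(ctrl.sign_off())
```

```text
[ 0.80767768  0.10978145 -0.52554464] 85.2417
the job is handed in; nothing more can be done
None
```

The job is done and handed in at about 85 s of the allowed 210 s.

- **Clean clippers:** I pulled the tray to its outer stop. Two were in it, one large and one small. Each now lies flat in its own compartment of the tin, confirmed by a wrist picture. The tray was seen empty before I touched any used clippers.
- **Used clippers:** All five went from the pink box onto the tray, side by side about 38 mm apart. The last pictures show the box empty and all five flat at their expected heights, none overlapping. One of them had been knocked against the box wall during the run. I measured its new position and picked it up there.
- **Tray:** I pushed it home until the handle stopped at x ≈ 617 mm, 150 mm from the outer stop at 467 mm. I did not look inside after closing it.
- **Start button:** I pressed it until it stopped moving, with force rising to about 15 N and the tool at z ≈ 100.2 mm. The button's top measured about 105.6 mm, not the 102 mm given, so I judged full travel from the hard stop. That stop is well above the collar around the button (95.6 mm).
- **Rest of the scene:** In the last scene and side pictures the bottles, the cup and the blue and turquoise look-alikes appear where they started. The arm ended clear of everything.

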